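# Clamp the lid of a cold-store tub with the cam lever

## Task

Clamp the blue lid down on the white tub: first, with the red-gripped lever up, turn the brass wing nut (clockwise tightens) until the lever starts to bite about halfway through its 60-degree swing, then flip the lever fully down so that it stays locked and the lid is held with about 43 N, and let go. Turn the nut only while the lever is up, never squeeze the lid anywhere near 65 N, and leave the lid, bottle, jar and can where they stand.

Things in the scene. Friction and masses are not known exactly. Their poses are not given: they have to be found in the camera images.
- clamp: cam hold-down clamp on a fixed white base plate 190 x 345 x 8 mm. Origin on the bench under the nut's stud; y runs along the clamp: tub and foot at -120 mm, nut at 0, lever at +90; z up. A blue strap rocks on the stud; the cam lifts its tail, its other end presses a rubber foot (6 N/mm in all) on the lid. The foot rod is set differently each time, by up to 4 mm either way, unmeasured: feel for it.
- nut (a joint): brass wing nut: angle in rad, grows clockwise seen from above, which lowers foot, strap, lever and nut 3.0 mm per rad; range -0.5 to 5, starts slack at 0.0 to 0.45, takes 0.25 N m, stays put. Lever at 0: gap foot to lid = 12.6 mm - 3.0 mm/rad x angle, +-4 mm (unknown rod setting). The right gap is 5.6 mm: reached between 1.0 and 3.7 rad, good within 0.3 rad.
- nut_grip (a point): point on the stud axis inside the wing nut at gripping height, about 188 mm above the bench at the start. The wings are one upright bar 52 mm long along this point's x, 12 mm thick along its y, from 16 mm below to 12 mm above the point; pinch it across the thickness from above. The strap's upper face is 29 mm below the point.
- lever (a joint): cam lever angle in rad: 0 = up (60 degrees above level), 1.05 = fully down on its stop, level; it points along the clamp's +y, away from the nut. Starts at 0 to 0.1, friction 0.58 N m, by which it stays where it is left, loaded or not. The cam lowers the foot 11.4 mm per rad, 12 mm in all. From the bite (foot meets lid) the torque to press it down grows by 0.78 N m per rad.
- lever_grip (a point): centre of the red roller grip (it spins freely on its axis) on the end of the lever, 95 mm from the pivot: 26 mm across, 30 mm long along the clamp's x axis, its end faces slightly domed. Both ends are free: it can be pinched across them from above and carried round, or pressed down from above.
- lever_pivot (a point): point on the lever's pivot axis, 116 mm above the bench with the nut at 0, sinking with the nut's 3 mm per rad, 90 mm from the nut along the clamp's +y; the axis runs along the clamp's x. Two steel cheeks, 66 mm over all in x and 40 mm long, stand beside it, up to 30 mm above it.
- tub: white open food tub 150 x 140 x 90 mm, fixed on the clamp's base plate. Origin: centre of its underside, 8 mm above the bench; z up.
- lid: loose blue lid 158 x 148 x 10 mm, 0.5 kg, lying on the tub's rim. Origin: centre of its underside, 98 mm above the bench; z up. The force between lid and tub is its own weight of 5 N plus the clamping force.
- bottle: amber glass bottle, 60 mm across, 190 mm high, bystander standing beyond the clamp. Origin: centre of its foot.
- jar: glass jar with a white cap, 64 mm across, 85 mm high, bystander beyond the lever end. Origin: centre of its foot.
- can: metal can, 66 mm across, 110 mm high, bystander on the robot's side of the clamp. Origin: centre of its foot.
Not all that is in view belongs to the job. There is more than one size of the lid; the job needs the smallest.

How it is judged:
At the end, for the whole second after the job is handed in: The lever is fully down (over 1.0 rad) and stays there by itself, the lid is pressed on the tub with 36 to 51 N (its 5 N weight included), it lies flat and at rest within 8 mm of where it was, and bottle, jar and can stand upright within 30 mm of where they were (value of joint lever above 1 rad and contact force between lid and tub between 36 and 51 N and distance of lid from where it was at the start of the episode below 0.008 m and angle between lid's own z axis and vertical below 0.05 rad and linear speed of lid below 0.02 m/s and distance of each of bottle, jar, can from where it was at the start of the episode below 0.03 m and angle between each of bottle, jar, can's own z axis and vertical below 0.1 rad); the robot touches nothing.
It fails at once if the lid is squeezed on the tub with more than 64 N (contact force between lid and tub above 64 N).
It fails at once if the nut is turned while the lever is down (past 0.3 rad) (value of joint lever above 0.3 rad and (velocity of joint nut above 0.3 rad/s or velocity of joint nut below -0.3 rad/s)).
It fails at once if the bottle is shoved or knocked over (distance of bottle from where it was at the start of the episode above 0.03 m or angle between bottle's own z axis and vertical above 0.3 rad).
It fails at once if the jar is shoved or knocked over (distance of jar from where it was at the start of the episode above 0.03 m or angle between jar's own z axis and vertical above 0.3 rad).
It fails at once if the can is shoved or knocked over (distance of can from where it was at the start of the episode above 0.03 m or angle between can's own z axis and vertical above 0.3 rad).
It also fails if it takes over 72 s, if anything falls off the work surface, if the arm or the gripper's body presses on something with over 40 N, if the wrist force passes 120 N, or if a joint passes its speed limit or range.

## Robot

A 6-joint arm with a two-finger parallel gripper is mounted at the origin on the work surface. World frame = base frame: x ahead of the robot, y to its left, z up, the work surface at z = 0. Lengths are in m, angles in rad, forces in N, time in s.
With the tool pointing down it reaches from about 0.25 to 0.725 m from the base axis. Payload 4 kg.
Tool frame: the origin (TCP) lies between the finger pads; the fingertips stand 17 mm ahead of it and the grasp point (between the pads) lies 2 mm behind it; z points along the fingers, y is the direction in which the jaws open and shut (so a half turn about z gives the same grasp; the last joint's range is limited). The gripper opens to 85 mm and grips with 20 to 120 N. Pads are 22 mm wide; open, the fingers measure 114 mm over their backs; the gripper's body (76 mm by 85 mm) begins 54 mm behind the grasp point. The pads swing forward as they close: fully open they stand 13 mm farther back than shut.
Start: joints at [-1.117, 0.241, 0.005, 1.335, 0, 1.571], TCP at [0.219, -0.449, 0.248] pointing down, gripper open.
Joint ranges: [-2.72, 2.72], [-1.05, 1.87], [-1.09, 1.28], [-1.99, 2.15], [-1.42, 1.44], [-3.14, 3.14]. Speed limits (rad/s): [2.79, 2.79, 3.14, 3.14, 3.14, 3.14].

## Interface

Orientations are given as a unit quaternion [x, y, z, w].
In Python, from workcell import monitor, imaging, bot, models gives the robot as it stands. The module is installed in compiled form; this text tells all that it offers.
- The arm moves only by the tool jog_arm, never from a script. Its argument "moves" is a list of rows, each a list of 2 entries, a list of its own where there are three numbers: the shift along the tool's x, y, z in mm, then the turn about the tool's z in degrees. In form: [[[tx, ty, tz], spin], ...]. A call has 1 to 12 rows; each row is the pose to reach, as a shift and turn from the pose commanded when the call began, along the tool's axes at that moment; what a row does not reach only later rows make up. A row lasts 1/10 s, in which the tool goes at most 50 mm and 8.59 degrees, less where a joint would pass 70% of its speed; a pose out of reach is approached as far as the arm can. A call with a gripper value outside its range is refused whole. "hand" is the finger opening in mm, from 0 to 85.4, set as the call begins (left out, the last holds). The fingers move at their own pace and stop on an object; the grip force is fixed at half the most. Time passes only in rows, so rows that repeat a pose let the fingers close. It gives the time, the measured TCP pose, the force and the opening at its end, in the units of the state.
- monitor.get_obs(): the state, without advancing time (a new reading comes with each control period).
- imaging.camera(name): name is "scene" or "top" or "wrist"; returns the picture (384x512x3 uint8, red, green, blue); there is no depth.
- imaging.calibration(name): a dict with "camera_matrix" (3x3 intrinsics, pixels), "rvec" (rotation vector, rad) and "tvec" (3), from world to camera coordinates, as OpenCV has them; the wrist camera has in their place "hand_eye" (4x4, takes a point from camera to tool coordinates, whose origin is the TCP and whose axes are the flange's). Camera axes: x right, y down, z forward; pixel columns grow to the right and rows downward; lengths in m; the calibration is good to about 2 mm. The wrist camera is an equidistant fisheye: a pixel r from the principal point sees the ray r / f radians off the axis. A picture is of the moment at which its call begins: read the wrist's pose just before it. calibration takes no time and is no camera call.
- bot.job_done(): hands the job in, once; it reports no verdict.
Trained networks look in the newest picture that a camera, given by its name, has taken for a name from the list of things; names that differ only in an ending like _2 or _b are one class to them, and where a whole thing is asked for, a point or a joint stands for the part that bears it (a point fixed in the world has none). Each returns a list of dicts, best first, with "confidence" (0 to 1); they miss things now and then, are a little off and sometimes report something else, mostly with a low value. They report only what shows in the picture. A call takes as long as a camera call. They do not tell look-alikes from the thing itself.
- models.look_for(camera, thing): "centre" ([column, row] in pixels, amid what is visible of it).
- models.regions_of(camera, thing): "region" (384x512 bool, what is visible of it) and "centre" ([column, row] in pixels, amid what is visible of it).
- models.landmark_of(camera, thing): "centre" ([column, row] in pixels: a listed point, or the origin of a listed thing).
The state is a dict: "clock": time; "joint_pos": joint angles; "joint_vel": joint speeds; "tau": joint torques, N m; "eef_pos": TCP position; "tool_rot": TCP orientation; "ft_force": force on the tool from outside, world axes, zero at the start; "ft_torque": the same for the moment, N m; "grip_width": finger opening in m.
Only numpy, scipy, OpenCV 4.12 (cv2) and the standard library are available. Lean on these libraries where they do the work, as an engineer would, in place of code of your own. Each camera call takes 0.05 s, during which the arm holds its last target. There are 200 camera calls.

## Working session

There is one attempt and no reset: what is moved stays moved. The work goes in short steps, Python scripts to look and compute and a tool call to move; the robot and the scene stay as the last step left them, time stands still between calls to the robot, and variables do not carry over. Pictures are saved under pics/ and viewed, about 8 in all and at most 12, crops included, and the job is handed in when it is done.

Besides the shell and the picture viewer there is one more tool, called after "Emit:" in YAML: its name, and indented under it one key for each argument. jog_arm: Moves the arm, as the interface text tells. Its arguments: {"type":"object","properties":{"moves":{"type":"array","items":{"type":"array"}},"hand":{"type":"number"}},"required":["moves"]}

```bash
mkdir -p pics; cat > h.py <<'E'
import numpy as np, cv2
from workcell import monitor, imaging, bot, models
def cal(n):
    c=imaging.calibration(n); K=np.array(c["camera_matrix"],float)
    R=cv2.Rodrigues(np.array(c["rvec"],float))[0]; t=np.array(c["tvec"],float).ravel(); return K,R,t
def ray(n,px):
    K,R,t=cal(n); d=R.T@np.linalg.inv(K)@np.array([px[0],px[1],1.]); return -R.T@t,d/np.linalg.norm(d)
def atz(n,px,z):
    o,d=ray(n,px); return o+d*(z-o[2])/d[2]
def tri(p1,p2,n1="scene",n2="top"):
    o1,d1=ray(n1,p1);o2,d2=ray(n2,p2)
    s=np.linalg.lstsq(np.c_[d1,-d2],o2-o1,rcond=None)[0]
    a=o1+s[0]*d1;b=o2+s[1]*d2; return (a+b)/2,np.linalg.norm(a-b)
def proj(n,P):
    K,R,t=cal(n); q=K@(R@np.array(P,float)+t); return q[:2]/q[2]
def save(n,img): cv2.imwrite("pics/"+n,img[:,:,::-1])
E
python3 - <<'E'
from h import *
np.set_printoptions(precision=3,suppress=True)
a=imaging.camera("scene");b=imaging.camera("top")
save("s0.png",a);save("t0.png",b)
for th in ["clamp","nut_grip","lever_grip","lever_pivot","tub","lid","bottle","jar","can"]:
    r={}
    for c in ("scene","top"):
        L=models.landmark_of(c,th); r[c]=[(np.round(x["centre"]).tolist(),round(x["confidence"],2)) for x in L[:4]]
        if L:r[c+"0"]=L[0]["centre"]
    print(th,r["scene"],r["top"], tri(r["scene0"],r["top0"]) if "scene0" in r and "top0" in r else "")
print({k:np.round(v,3) for k,v in monitor.get_obs().items()})
E
```

```text
clamp [([289.0, 223.0], 0.9)] [([234.0, 177.0], 0.59)] (array([ 0.552, -0.037,  0.012]), np.float64(0.008906094967397063))
nut_grip [([291.0, 184.0], 0.49)] [([231.0, 161.0], 0.54)] (array([ 0.551, -0.039,  0.195]), np.float64(0.004861678880795463))
lever_grip [([329.0, 162.0], 0.62)] [([163.0, 158.0], 0.87)] (array([0.559, 0.116, 0.195]), np.float64(0.00028937531141855704))
lever_pivot [([310.0, 188.0], 0.8)] [([190.0, 172.0], 0.73), ([273.0, 242.0], 0.16)] (array([0.544, 0.063, 0.104]), np.float64(0.005678130506278137))
tub [([262.0, 242.0], 0.7)] [] 
lid [([261.0, 226.0], 0.91), ([209.0, 319.0], 0.75), ([151.0, 201.0], 0.74)] [([277.0, 166.0], 0.94), ([344.0, 313.0], 0.88), ([266.0, 122.0], 0.72), ([366.0, 146.0], 0.71)] (array([ 0.558, -0.153,  0.098]), np.float64(0.0004961443749448893))
bottle [([304.0, 275.0], 0.96)] [([266.0, 120.0], 0.76)] (array([ 0.721, -0.127, -0.   ]), np.float64(0.00857942774398705))
jar [([356.0, 241.0], 0.66)] [([189.0, 112.0], 0.71)] (array([0.739, 0.083, 0.008]), np.float64(0.0035710378320394634))
can [([230.0, 208.0], 0.7)] [([274.0, 242.0], 0.88)] (array([ 0.374, -0.143,  0.002]), np.float64(0.002707902592983478))
{'clock': np.float64(1.0), 'joint_pos': array([-1.117,  0.241,  0.005,  1.335, -0.   ,  1.571]), 'joint_vel': array([-0.   ,  0.001,  0.002,  0.001,  0.   , -0.   ]), 'tau': array([  0.   , -37.222,  25.27 ,   0.001,   0.   ,   0.   ]), 'eef_pos': array([ 0.219, -0.449,  0.248]), 'tool_rot': array([0.974, 0.225, 0.   , 0.   ]), 'ft_force': array([0.564, 0.395, 0.063]), 'ft_torque': array([-0.003,  0.03 , -0.014]), 'grip_width': np.float64(0.086)}
```

```bash
python3 -c "
import cv2,numpy as np
a=cv2.imread('pics/s0.png');b=cv2.imread('pics/t0.png')
cv2.imwrite('pics/s0b.png',cv2.resize(a,(768,576)));cv2.imwrite('pics/t0b.png',cv2.resize(b,(768,576)))"
```

```text
(no output)
```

View pics/s0b.png

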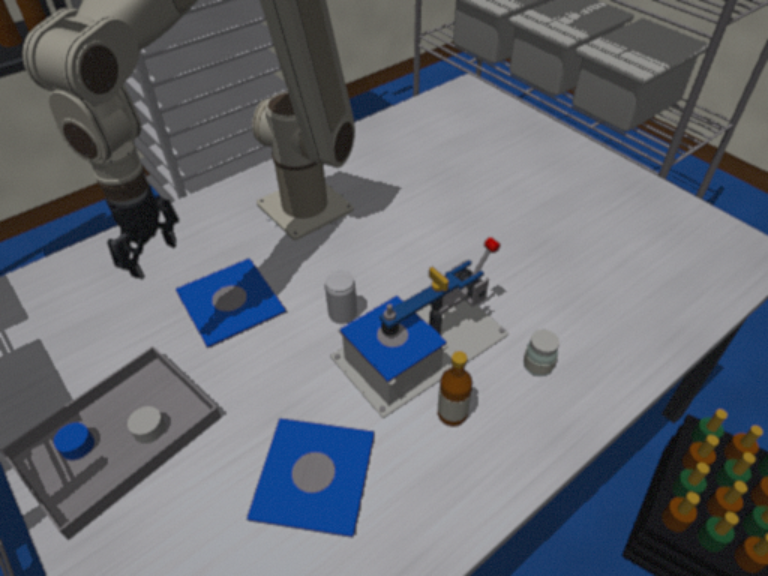

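View pics/t0b.png

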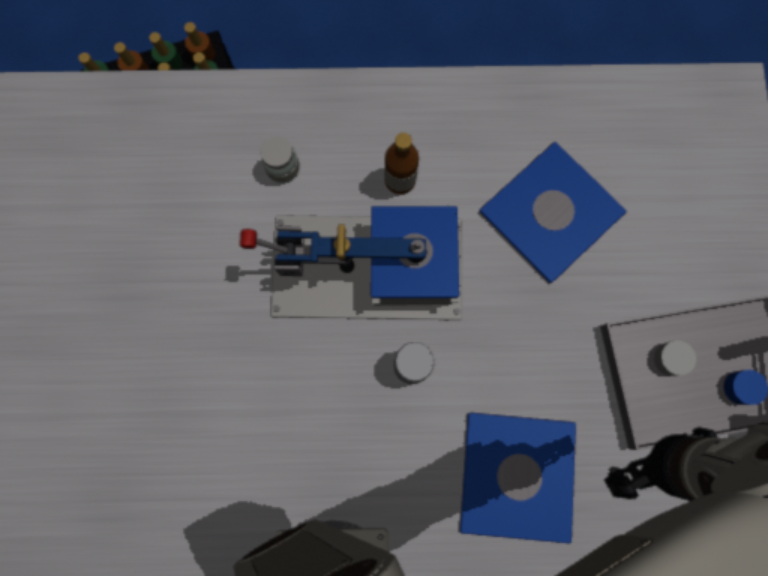

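Three blue lids show in the 768-px top view: on the tub at (415,250), and decoys at (553,210) and (518,477). The one on the tub is the smallest and carries the foot, so it's the one for the job. The brass wing bar is at (341,240) and the red grip at (248,238). The clamp's y runs along world +y. I'll go above the nut for a closer look.

Emit:
jog_arm:
  moves:
    - [[484, -224, -60], 26]
    - [[484, -224, -60], 26]
    - [[484, -224, -60], 26]
    - [[484, -224, -60], 26]
    - [[484, -224, -60], 26]
    - [[484, -224, -60], 26]
    - [[484, -224, -60], 26]
    - [[484, -224, -60], 26]
    - [[484, -224, -60], 26]
    - [[484, -224, -60], 26]
    - [[484, -224, -60], 26]
    - [[484, -224, -60], 26]

```text
clock: 2.2
eef_pos: [0.559, -0.0313, 0.3079]
tool_rot: [1.0, 0.003, 0.001, -0.001]
ft_force: [-1.0, 0.5, 0.8]
grip_width: 0.0856
```

```bash
cat >> h.py <<'E'
from scipy.spatial.transform import Rotation as Rot
def wray(px,o):
    c=imaging.calibration("wrist");K=np.array(c["camera_matrix"]);H=np.array(c["hand_eye"])
    v=np.array([(px[0]-K[0,2])/K[0,0],(px[1]-K[1,2])/K[1,1]]);r=np.hypot(*v)
    d=np.r_[np.sin(r)*v/max(r,1e-9),np.cos(r)]
    R=Rot.from_quat(o["tool_rot"]).as_matrix()
    return R@H[:3,3]+o["eef_pos"],R@H[:3,:3]@d
def watz(px,o,z):
    p,d=wray(px,o); return p+d*(z-p[2])/d[2]
E
python3 - <<'E'
from h import *
np.set_printoptions(precision=3,suppress=True)
o=monitor.get_obs();w=imaging.camera("wrist");t=imaging.camera("scene")
save("w1.png",cv2.resize(w,(768,576)))
print(o["clock"],o["eef_pos"],o["tool_rot"],o["joint_pos"])
for th,z in [("nut_grip",.188),("lever_grip",.198),("lever_pivot",.116),("lid",.098),("clamp",0)]:
    for L in models.landmark_of("wrist",th)[:2]: print(th,np.round(L["centre"]),L["confidence"],watz(L["centre"],o,z))
for L in models.regions_of("wrist","nut")[:1]:
    m=L["region"];P=np.argwhere(m)[:,::-1]; print("nut",L["confidence"],len(P),cv2.minAreaRect(P.astype(np.float32)))
    b=cv2.boxPoints(cv2.minAreaRect(P.astype(np.float32))); print([watz(q,o,.198) for q in b])
E
```

```text
2.2 [ 0.559 -0.031  0.308] [ 1.     0.003  0.001 -0.001] [-0.057  0.347  0.304  1.526  0.002  3.078]
nut_grip [253. 204.] 0.95 [ 0.552 -0.028  0.188]
lever_grip [103. 200.] 0.97 [0.557 0.11  0.198]
lever_pivot [177. 183.] 0.91 [0.551 0.059 0.116]
lever_pivot [254. 164.] 0.57 [ 0.573 -0.027  0.116]
lid [476. 117.] 0.92 [ 0.644 -0.329  0.098]
lid [355. 180.] 0.7 [ 0.551 -0.149  0.098]
clamp [254. 163.] 0.86 [ 0.551 -0.026  0.   ]
nut 0.6 1009 ((255.5, 204.0), (60.0, 25.0), 90.0)
[array([ 0.581, -0.02 ,  0.198]), array([ 0.581, -0.04 ,  0.198]), array([ 0.527, -0.041,  0.198]), array([ 0.527, -0.019,  0.198])]
```

View pics/w1.png

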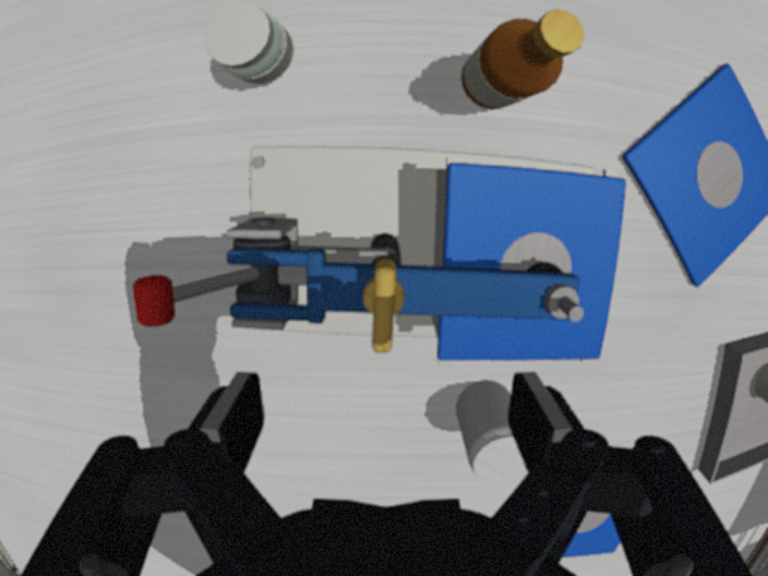

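The crop confirms the choice: brass bar at (383,305) of the 768-px wrist view, along tool x, so the nut is near 0. The red roller is at (155,300) and the foot rod at (565,300). Joint 6 is close to its upper limit, so I'll spin −180° before grasping.

Emit:
jog_arm:
  moves:
    - [[-6, -1, 40], -8.5]
    - [[-6, -1, 40], -17]
    - [[-6, -1, 40], -25.5]
    - [[-6, -1, 40], -34]
    - [[-6, -1, 40], -42.5]
    - [[-6, -1, 40], -51]
    - [[-6, -1, 40], -59.5]
    - [[-6, -1, 40], -68]
    - [[-6, -1, 40], -76.5]
    - [[-6, -1, 40], -85]
    - [[-6, -1, 40], -93.5]
    - [[-6, -1, 40], -102]
  hand: 50

```text
clock: 3.8
eef_pos: [0.5495, -0.036, 0.2686]
tool_rot: [0.628, 0.778, 0.0, 0.0]
ft_force: [0.6, -0.3, 0.0]
grip_width: 0.0499
```

Emit:
jog_arm:
  moves:
    - [[0, 0, 0], -8.5]
    - [[0, 0, 0], -17]
    - [[0, 0, 0], -25.5]
    - [[0, 0, 0], -34]
    - [[0, 0, 0], -42.5]
    - [[0, 0, 0], -51]
    - [[0, 0, 0], -59.5]
    - [[0, 0, 0], -68]
    - [[0, 0, 0], -76.5]
    - [[0, 0, 0], -78]
    - [[0, 0, 0], -78]

```text
clock: 4.9
eef_pos: [0.5497, -0.0356, 0.2686]
tool_rot: [0.002, 1.0, -0.0, 0.0]
ft_force: [0.6, 0.5, -0.1]
grip_width: 0.0506
```

```bash
python3 - <<'E'
from h import *
np.set_printoptions(precision=4,suppress=True)
o=monitor.get_obs();w=imaging.camera("wrist")
save("w2.png",cv2.resize(w,(768,576)))
print(o["clock"],o["eef_pos"],o["tool_rot"],o["joint_pos"],o["ft_force"])
for th,z in [("nut_grip",.188),("lever_grip",.198),("lever_pivot",.116),("lid",.098)]:
    for L in models.landmark_of("wrist",th)[:2]: print(th,np.round(L["centre"]),L["confidence"],watz(L["centre"],o,z))
E
```

```text
4.9 [ 0.5497 -0.0356  0.2686] [ 0.0017  1.     -0.      0.0001] [-0.0647  0.3356  0.1871  1.4219 -0.     -0.0612] [ 0.5782  0.5226 -0.087 ]
nut_grip [263. 213.] 0.81 [ 0.5508 -0.0312  0.188 ]
lever_grip [437. 218.] 0.69 [0.5545 0.1116 0.198 ]
lever_grip [334. 284.] 0.64 [0.6093 0.0267 0.198 ]
lever_pivot [351. 188.] 0.74 [0.5526 0.0592 0.116 ]
lid [ 44. 228.] 0.95 [ 0.6108 -0.3211  0.098 ]
lid [151. 188.] 0.64 [ 0.5566 -0.1499  0.098 ]
```

View pics/w2.png

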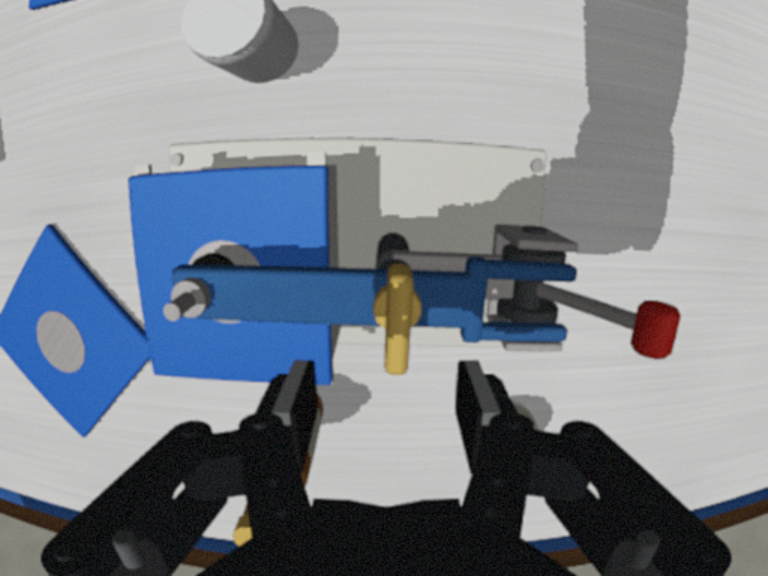

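Emit:
jog_arm:
  moves:
    - [[-2, 6, 20], 0]
    - [[-2, 6, 50], 0]
    - [[-2, 6, 79], 0]
    - [[-2, 6, 79], 0]
    - [[-2, 6, 79], 0]

```text
clock: 5.65
eef_pos: [0.5518, -0.0288, 0.1895]
tool_rot: [0.0, 1.0, 0.0, -0.001]
ft_force: [0.6, 0.2, 0.2]
grip_width: 0.0501
```

Emit:
jog_arm:
  moves:
    - [[0, 0, 0], 0]
    - [[0, 0, 0], 0]
    - [[0, 0, 0], 0]
    - [[0, 0, 0], 0]
    - [[0, 0, 0], 0]
  hand: 0

```text
clock: 6.15
eef_pos: [0.5532, -0.0297, 0.1916]
tool_rot: [0.001, 1.0, -0.001, 0.002]
ft_force: [0.4, -1.8, 6.6]
grip_width: 0.0108
```

Emit:
jog_arm:
  moves:
    - [[0, 0, 0.4], 8]
    - [[0, 0, 0.8], 16]
    - [[0, 0, 1.2], 24]
    - [[0, 0, 1.6], 32]
    - [[0, 0, 2.0], 40]
    - [[0, 0, 2.4], 48]
    - [[0, 0, 2.9], 56]
    - [[0, 0, 3.3], 64]
    - [[0, 0, 3.6], 69]
    - [[0, 0, 3.6], 69]
    - [[0, 0, 3.6], 69]

```text
clock: 7.25
eef_pos: [0.552, -0.0317, 0.1879]
tool_rot: [0.568, 0.823, -0.002, 0.002]
ft_force: [-3.2, -7.1, 7.7]
grip_width: 0.0108
```

Emit:
jog_arm:
  moves:
    - [[0, 0, 0], 0]
    - [[0, 0, 0], 0]
    - [[0, 0, 0], 0]
    - [[0, 0, -40], 0]
    - [[0, 0, -75], 0]
    - [[0, 0, -75], 0]
  hand: 50

```text
clock: 7.85
eef_pos: [0.5546, -0.0286, 0.2659]
tool_rot: [0.566, 0.824, 0.003, 0.004]
ft_force: [0.7, -0.1, 0.1]
grip_width: 0.05
```

```bash
python3 - <<'E'
from h import *
np.set_printoptions(precision=4,suppress=True)
o=monitor.get_obs();w=imaging.camera("wrist")
save("w3.png",cv2.resize(w,(768,576)))
R=Rot.from_quat(o["tool_rot"]);print(o["clock"],o["eef_pos"],R.apply([1,0,0]),o["joint_pos"],o["ft_force"])
for th,z in [("nut_grip",.184),("lever_grip",.194),("lever_pivot",.112)]:
    for L in models.landmark_of("wrist",th)[:2]: print(th,np.round(L["centre"]),L["confidence"],watz(L["centre"],o,z))
E
```

```text
7.85 [ 0.5546 -0.0286  0.2659] [-0.3589  0.9334 -0.0036] [-0.0518  0.3383  0.184   1.407   0.0003  1.1519] [ 0.7451 -0.1476  0.106 ]
nut_grip [251. 212.] 0.71 [ 0.5519 -0.0312  0.184 ]
lever_grip [337.  28.] 0.67 [0.5578 0.1144 0.194 ]
lever_grip [329. 263.] 0.67 [ 0.6226 -0.0467  0.194 ]
lever_pivot [288.  99.] 0.78 [0.5536 0.0595 0.112 ]
```

View pics/w3.png

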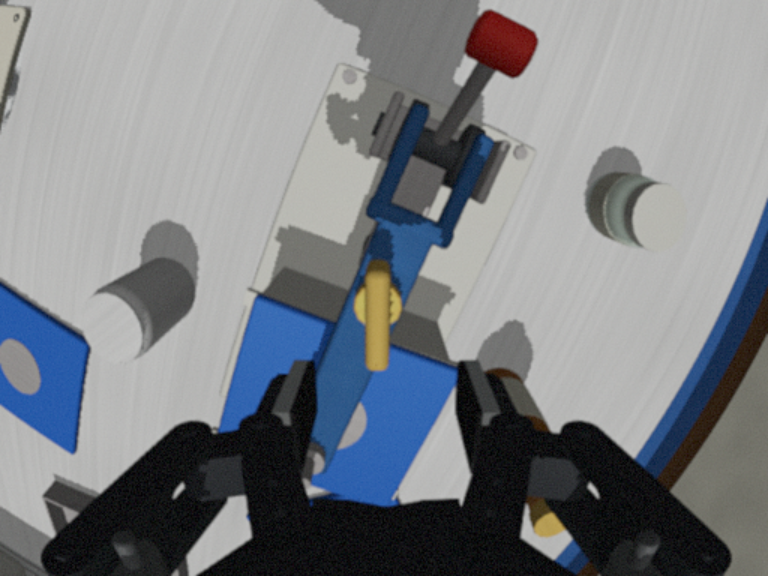

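Emit:
jog_arm:
  moves:
    - [[43, 17, 0], 7]
    - [[87, 34, 0], 14]
    - [[130, 51, 0], 21]
    - [[130, 51, 0], 21]
    - [[130, 51, 0], 21]
    - [[130, 51, 0], 21]
  hand: 60

```text
clock: 8.65
eef_pos: [0.5525, 0.1099, 0.2597]
tool_rot: [0.707, 0.707, -0.001, -0.0]
ft_force: [0.1, -0.8, 0.3]
grip_width: 0.0601
```

```bash
python3 - <<'E'
from h import *
np.set_printoptions(precision=4,suppress=True)
o=monitor.get_obs();w=imaging.camera("wrist");imaging.camera("scene")
save("w4.png",cv2.resize(w,(768,576)))
R=Rot.from_quat(o["tool_rot"]);print(o["clock"],o["eef_pos"],R.apply([1,0,0]),o["joint_pos"],o["ft_force"])
for th,z in [("lever_grip",.194),("lever_pivot",.112)]:
    for L in models.landmark_of("wrist",th)[:2]: print(th,np.round(L["centre"]),L["confidence"],watz(L["centre"],o,z))
for L in models.landmark_of("scene","lever_grip")[:2]: print("s",L["centre"],L["confidence"],proj("scene",[.5555,.111,.194]))
E
```

```text
8.65 [0.5525 0.1099 0.2597] [-0.0001  1.     -0.0009] [ 0.1966  0.3659  0.2076  1.4147 -0.0005  1.7673] [ 0.1143 -0.8254  0.3453]
lever_grip [264. 214.] 0.94 [0.5574 0.1138 0.194 ]
lever_pivot [262. 233.] 0.83 [0.5569 0.0615 0.112 ]
s [327.0, 163.2] 0.55 [327.2652 162.6561]
```

View pics/w4.png

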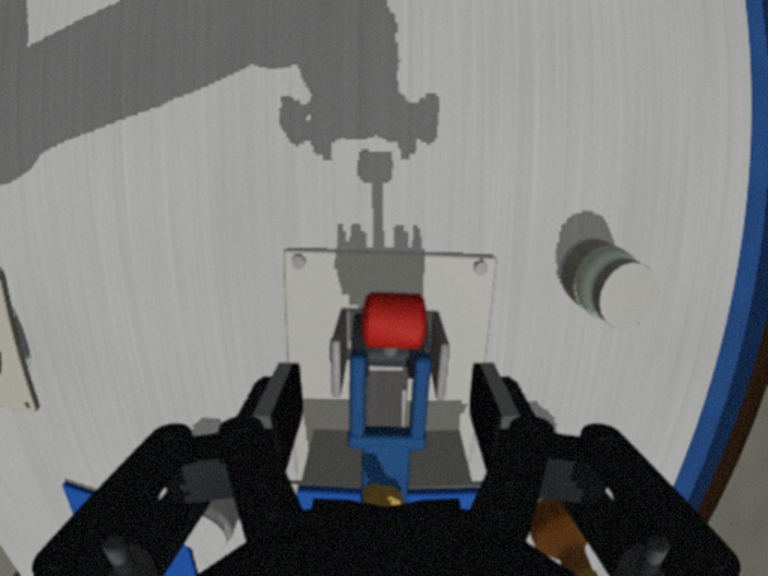

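Emit:
jog_arm:
  moves:
    - [[2, 4, 20], 0]
    - [[2, 4, 50], 0]
    - [[2, 4, 67], 0]
    - [[2, 4, 67], 0]
    - [[2, 4, 67], 0]

```text
clock: 9.4
eef_pos: [0.5572, 0.1123, 0.1941]
tool_rot: [0.707, 0.707, -0.0, 0.0]
ft_force: [1.1, 0.3, 0.0]
grip_width: 0.0598
```

Emit:
jog_arm:
  moves:
    - [[0, 0, 0], 0]
    - [[0, 0, 0], 0]
    - [[0, 0, 0], 0]
    - [[0, 0, 0], 0]
    - [[0, 0, 0], 0]
  hand: 0

```text
clock: 9.9
eef_pos: [0.5564, 0.1131, 0.1954]
tool_rot: [0.707, 0.707, 0.0, -0.0]
ft_force: [-4.3, 0.4, 4.9]
grip_width: 0.0274
```

Emit:
jog_arm:
  moves:
    - [[4, 3, 0], 0]
    - [[4, 0, 3], 0]
    - [[8.8, 0, 6.5], 0]
    - [[8.8, 0, 6.5], 0]

```text
clock: 10.3
eef_pos: [0.5567, 0.1219, 0.1887]
tool_rot: [0.707, 0.707, 0.0, 0.0]
ft_force: [-3.9, -0.1, 3.4]
grip_width: 0.0273
```

Emit:
jog_arm:
  moves:
    - [[3, 0, 2.7], 0]
    - [[6.1, 0, 5.6], 0]
    - [[6.1, 0, 5.6], 0]

```text
clock: 10.6
eef_pos: [0.5568, 0.128, 0.183]
tool_rot: [0.707, 0.707, 0.0, 0.0]
ft_force: [-3.2, -0.5, 3.9]
grip_width: 0.0274
```

Emit:
jog_arm:
  moves:
    - [[2.8, 0, 3], 0]
    - [[5.6, 0, 6.1], 0]
    - [[5.6, 0, 6.1], 0]

```text
clock: 10.9
eef_pos: [0.557, 0.1336, 0.1766]
tool_rot: [0.707, 0.707, 0.001, 0.0]
ft_force: [-2.5, 0.6, 3.3]
grip_width: 0.0272
```

Emit:
jog_arm:
  moves:
    - [[2.5, 0, 3.2], 0]
    - [[5.0, 0, 6.6], 0]
    - [[5.0, 0, 6.6], 0]

```text
clock: 11.2
eef_pos: [0.5572, 0.1386, 0.1698]
tool_rot: [0.707, 0.707, 0.001, 0.0]
ft_force: [-2.1, 1.0, 2.9]
grip_width: 0.0275
```

Emit:
jog_arm:
  moves:
    - [[2.3, 0, 3.4], 0]
    - [[4.5, 0, 7.0], 0]
    - [[4.5, 0, 7.0], 0]

```text
clock: 11.5
eef_pos: [0.5573, 0.1431, 0.1625]
tool_rot: [0.707, 0.707, 0.001, 0.0]
ft_force: [-0.4, 0.4, 2.2]
grip_width: 0.0276
```

Emit:
jog_arm:
  moves:
    - [[1.3, 0, 2.4], 0]
    - [[2.6, 0, 4.9], 0]
    - [[3.8, 0, 7.4], 0]

```text
clock: 11.8
eef_pos: [0.5575, 0.1466, 0.1554]
tool_rot: [0.707, 0.707, 0.001, 0.0]
ft_force: [-2.7, -0.6, 5.8]
grip_width: 0.0275
```

Emit:
jog_arm:
  moves:
    - [[1.1, 0, 2.5], 0]
    - [[2.2, 0, 5.0], 0]
    - [[3.2, 0, 7.6], 0]

```text
clock: 12.1
eef_pos: [0.5575, 0.1496, 0.1478]
tool_rot: [0.707, 0.707, 0.0, 0.001]
ft_force: [-2.3, -1.6, 6.2]
grip_width: 0.0274
```

Emit:
jog_arm:
  moves:
    - [[0.9, 0, 2.6], 0]
    - [[1.7, 0, 5.2], 0]
    - [[2.5, 0, 7.9], 0]

```text
clock: 12.4
eef_pos: [0.5576, 0.1519, 0.14]
tool_rot: [0.707, 0.707, 0.0, 0.001]
ft_force: [-3.1, -1.9, 6.0]
grip_width: 0.0274
```

Emit:
jog_arm:
  moves:
    - [[0.7, 0, 2.7], 0]
    - [[1.3, 0, 5.4], 0]
    - [[1.8, 0, 8.1], 0]

```text
clock: 12.7
eef_pos: [0.5577, 0.1535, 0.132]
tool_rot: [0.707, 0.707, 0.0, 0.001]
ft_force: [-2.2, -2.4, 7.1]
grip_width: 0.0272
```

Emit:
jog_arm:
  moves:
    - [[0.4, 0, 2.7], 0]
    - [[0.7, 0, 5.4], 0]
    - [[1.0, 0, 8.2], 0]

```text
clock: 13.0
eef_pos: [0.5578, 0.1545, 0.124]
tool_rot: [0.707, 0.707, 0.0, 0.001]
ft_force: [-2.3, -3.0, 8.2]
grip_width: 0.0275
```

Emit:
jog_arm:
  moves:
    - [[0.2, 0, 2.7], 0]
    - [[0.3, 0, 5.4], 0]

```text
clock: 13.2
eef_pos: [0.5578, 0.1547, 0.1186]
tool_rot: [0.707, 0.707, 0.0, 0.001]
ft_force: [-2.9, -3.0, 8.3]
grip_width: 0.0273
```

Emit:
jog_arm:
  moves:
    - [[0.1, 0, 2.5], 0]

```text
clock: 13.3
eef_pos: [0.5578, 0.1547, 0.1162]
tool_rot: [0.707, 0.707, 0.0, 0.001]
ft_force: [-3.2, -2.6, 9.8]
grip_width: 0.0272
```

Emit:
jog_arm:
  moves:
    - [[0, 0, 2], 0]

```text
clock: 13.4
eef_pos: [0.5581, 0.1547, 0.1154]
tool_rot: [0.707, 0.707, 0.001, 0.002]
ft_force: [-6.2, -4.4, 21.3]
grip_width: 0.0274
```

Emit:
jog_arm:
  moves:
    - [[0, 0, 1], 0]

```text
clock: 13.5
eef_pos: [0.5581, 0.1547, 0.1153]
tool_rot: [0.707, 0.707, 0.001, 0.002]
ft_force: [-6.9, -4.4, 22.5]
grip_width: 0.0272
```

Emit:
jog_arm:
  moves:
    - [[0, 0, -3], 0]
    - [[0, 0, -5.5], 0]
    - [[-0.2, 0, -8.2], 0]
    - [[-0.4, 0, -10.9], 0]

```text
clock: 13.9
eef_pos: [0.5574, 0.1547, 0.122]
tool_rot: [0.707, 0.707, -0.0, 0.0]
ft_force: [3.5, -1.9, -4.9]
grip_width: 0.0274
```

Emit:
jog_arm:
  moves:
    - [[-0.3, 0, -2.7], 0]
    - [[-0.6, 0, -5.5], 0]
    - [[-1.0, 0, -8.2], 0]

```text
clock: 14.2
eef_pos: [0.5573, 0.1538, 0.1308]
tool_rot: [0.707, 0.707, -0.0, 0.0]
ft_force: [3.1, -3.4, -5.5]
grip_width: 0.0271
```

Emit:
jog_arm:
  moves:
    - [[-0.5, 0, -2.7], 0]
    - [[-1.1, 0, -5.4], 0]
    - [[-1.8, 0, -8.1], 0]

```text
clock: 14.5
eef_pos: [0.5572, 0.1522, 0.1391]
tool_rot: [0.707, 0.707, 0.0, 0.0]
ft_force: [4.4, -2.6, -6.4]
grip_width: 0.0275
```

Emit:
jog_arm:
  moves:
    - [[-0.8, 0, -2.7], 0]
    - [[-1.6, 0, -5.3], 0]
    - [[-2.5, 0, -7.9], 0]

```text
clock: 14.8
eef_pos: [0.5571, 0.1499, 0.1471]
tool_rot: [0.707, 0.707, 0.0, -0.0]
ft_force: [5.9, -1.1, -7.0]
grip_width: 0.0272
```

Emit:
jog_arm:
  moves:
    - [[-1, 0, -2.6], 0]
    - [[-2.1, 0, -5.1], 0]
    - [[-3.2, 0, -7.6], 0]

```text
clock: 15.1
eef_pos: [0.557, 0.147, 0.1547]
tool_rot: [0.707, 0.707, 0.0, -0.0]
ft_force: [4.1, 0.2, -7.7]
grip_width: 0.027
```

Emit:
jog_arm:
  moves:
    - [[-1.2, 0, -2.5], 0]
    - [[-2.5, 0, -5], 0]
    - [[-3.8, 0, -7.4], 0]

```text
clock: 15.4
eef_pos: [0.557, 0.1433, 0.1623]
tool_rot: [0.707, 0.707, 0.0, -0.0]
ft_force: [5.2, 3.1, -5.2]
grip_width: 0.0274
```

Emit:
jog_arm:
  moves:
    - [[-1.4, 0, -2.4], 0]
    - [[-2.9, 0, -4.7], 0]
    - [[-4.5, 0, -7], 0]

```text
clock: 15.7
eef_pos: [0.5569, 0.139, 0.1694]
tool_rot: [0.707, 0.707, 0.001, -0.001]
ft_force: [2.8, 4.5, -5.5]
grip_width: 0.0274
```

Emit:
jog_arm:
  moves:
    - [[-2.5, 0, -3.4], 0]
    - [[-5, 0, -6.6], 0]
    - [[-7.8, 0, -9.7], 0]
    - [[-10.6, 0, -12.7], 0]
    - [[-13.6, 0, -15.6], 0]
    - [[-16.7, 0, -18.3], 0]
    - [[-20.5, 0, -21.2], 0]
    - [[-24.2, 0, -23.8], 0]
    - [[-24.2, 0, -23.8], 0]

```text
clock: 16.6
eef_pos: [0.5563, 0.1152, 0.194]
tool_rot: [0.707, 0.707, 0.001, -0.001]
ft_force: [0.4, 5.1, -0.0]
grip_width: 0.0274
```

Emit:
jog_arm:
  moves:
    - [[0, 0, 0], 0]
    - [[0, 0, 0], 0]
    - [[0, 0, 0], 0]
    - [[0, 0, -40], 0]
    - [[0, 0, -70], 0]
    - [[-48, 0, -70], -7]
    - [[-95, 0, -70], -14]
    - [[-142, 0, -70], -21]
    - [[-142, 0, -70], -21]
    - [[-142, 0, -70], -21]
    - [[-142, 0, -70], -21]
  hand: 50

```text
clock: 17.7
eef_pos: [0.5569, -0.0275, 0.2628]
tool_rot: [0.567, 0.824, 0.0, -0.0]
ft_force: [0.1, 0.7, -0.9]
grip_width: 0.0502
```

```bash
python3 - <<'E'
from h import *
np.set_printoptions(precision=4,suppress=True)
o=monitor.get_obs();w=imaging.camera("wrist")
save("w5.png",cv2.resize(w,(768,576)))
R=Rot.from_quat(o["tool_rot"]);print(o["clock"],o["eef_pos"],R.apply([1,0,0]),o["joint_pos"],o["ft_force"])
for th,z in [("nut_grip",.184),("lever_grip",.194)]:
    for L in models.landmark_of("wrist",th)[:1]: print(th,np.round(L["centre"]),L["confidence"],watz(L["centre"],o,z))
E
```

```text
17.7 [ 0.5569 -0.0275  0.2628] [-0.358   0.9337  0.0003] [-0.0495  0.3515  0.1947  1.4143  0.0002  1.1551] [ 0.1056  0.6879 -0.8947]
nut_grip [247. 215.] 0.6 [ 0.5511 -0.0319  0.184 ]
lever_grip [333.  27.] 0.74 [0.5565 0.1136 0.194 ]
```

View pics/w5.png

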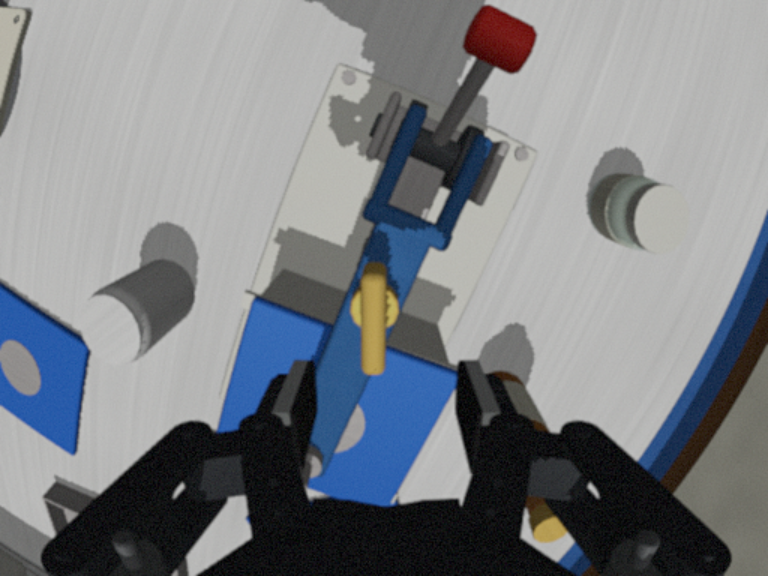

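Emit:
jog_arm:
  moves:
    - [[-1, -5, 25], 0]
    - [[-1, -5, 55], 0]
    - [[-1, -5, 75], 0]
    - [[-1, -5, 75], 0]
    - [[-1, -5, 75], 0]

```text
clock: 18.35
eef_pos: [0.5528, -0.0298, 0.188]
tool_rot: [0.566, 0.824, -0.0, -0.0]
ft_force: [0.8, -0.4, 1.0]
grip_width: 0.05
```

Emit:
jog_arm:
  moves:
    - [[0, 0, 0], 0]
    - [[0, 0, 0], 0]
    - [[0, 0, 0], 0]
    - [[0, 0, 0], 0]
    - [[0, 0, 0], 0]
  hand: 0

```text
clock: 18.85
eef_pos: [0.5519, -0.0313, 0.1893]
tool_rot: [0.567, 0.824, -0.001, 0.0]
ft_force: [-6.1, -0.7, 5.9]
grip_width: 0.0111
```

Emit:
jog_arm:
  moves:
    - [[0, 0, 0.4], 8]
    - [[0, 0, 0.8], 16]
    - [[0, 0, 1.2], 24]
    - [[0, 0, 1.6], 32]
    - [[0, 0, 2.0], 40]
    - [[0, 0, 2.5], 48]
    - [[0, 0, 2.5], 48]
    - [[0, 0, 2.5], 48]

```text
clock: 19.65
eef_pos: [0.5506, -0.0312, 0.1867]
tool_rot: [0.853, 0.522, -0.001, -0.0]
ft_force: [-8.8, -2.3, 8.3]
grip_width: 0.0111
```

Emit:
jog_arm:
  moves:
    - [[0, 0, 0], 0]
    - [[0, 0, 0], 0]
    - [[0, 0, 0], 0]
    - [[0, 0, -40], 0]
    - [[0, 0, -75], 0]
    - [[0, 0, -75], 0]
  hand: 50

```text
clock: 20.25
eef_pos: [0.5558, -0.0308, 0.2658]
tool_rot: [0.853, 0.523, 0.004, 0.003]
ft_force: [0.3, 0.5, 1.1]
grip_width: 0.0499
```

```bash
python3 - <<'E'
from h import *
np.set_printoptions(precision=4,suppress=True)
o=monitor.get_obs();w=imaging.camera("wrist")
save("w6.png",cv2.resize(w,(768,576)))
R=Rot.from_quat(o["tool_rot"]);print(o["clock"],o["eef_pos"],R.apply([1,0,0]),R.apply([0,1,0]),o["joint_pos"],o["ft_force"])
for th,z in [("nut_grip",.182),("lever_grip",.192)]:
    for L in models.landmark_of("wrist",th)[:1]: print(th,np.round(L["centre"]),L["confidence"],watz(L["centre"],o,z))
E
```

```text
20.25 [ 0.5558 -0.0308  0.2658] [0.4538 0.8911 0.0044] [ 0.891  -0.4538  0.0099] [-0.0553  0.3399  0.1861  1.4062  0.0001  1.9865] [0.3387 0.5288 1.066 ]
nut_grip [248. 215.] 0.93 [ 0.5491 -0.0312  0.182 ]
lever_grip [163.  37.] 0.67 [0.5578 0.1118 0.192 ]
```

View pics/w6.png

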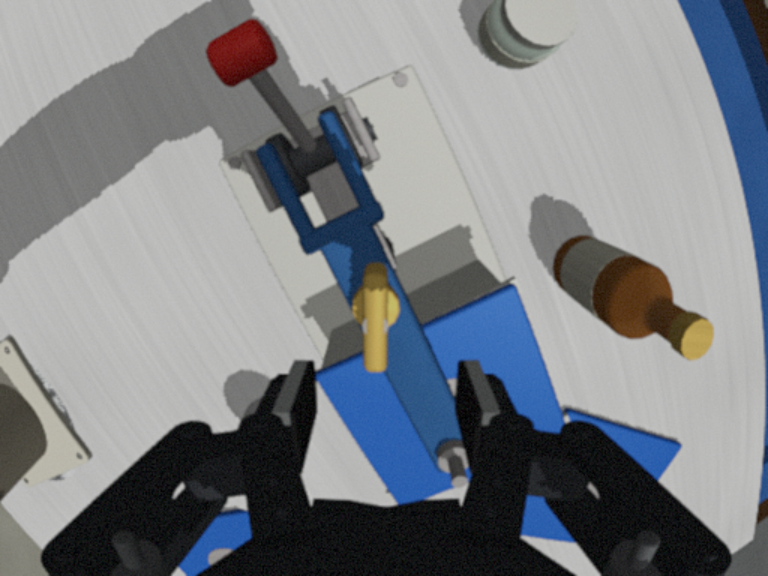

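Emit:
jog_arm:
  moves:
    - [[43, -22, 0], -9]
    - [[87, -43, 0], -18]
    - [[129, -65, 0], -27]
    - [[129, -65, 0], -27]
    - [[129, -65, 0], -27]
    - [[129, -65, 25], -27]
    - [[129, -65, 55], -27]
    - [[129, -65, 74], -27]
    - [[129, -65, 74], -27]
    - [[129, -65, 74], -27]
  hand: 60

```text
clock: 21.4
eef_pos: [0.5532, 0.1125, 0.1859]
tool_rot: [0.708, 0.706, -0.001, -0.0]
ft_force: [0.6, 0.1, 1.3]
grip_width: 0.0602
```

Emit:
jog_arm:
  moves:
    - [[0, 0, 0], 0]
    - [[0, 0, 0], 0]
    - [[0, 0, 0], 0]
    - [[0, 0, 0], 0]
    - [[0, 0, 0], 0]
  hand: 0

```text
clock: 21.9
eef_pos: [0.5558, 0.1137, 0.1883]
tool_rot: [0.707, 0.707, 0.002, 0.002]
ft_force: [5.9, -1.5, 4.8]
grip_width: 0.0274
```

Emit:
jog_arm:
  moves:
    - [[3.5, 0, 2.6], 0]
    - [[7.4, 0, 5.6], 0]
    - [[10.4, 0, 8.3], 0]
    - [[13.5, 0, 11.2], 0]

```text
clock: 22.3
eef_pos: [0.5561, 0.1266, 0.1771]
tool_rot: [0.707, 0.707, 0.002, 0.003]
ft_force: [5.9, -3.8, 5.2]
grip_width: 0.027
```

Emit:
jog_arm:
  moves:
    - [[1.9, 0, 1.9], 0]
    - [[3.8, 0, 4], 0]
    - [[5.6, 0, 6.1], 0]

```text
clock: 22.6
eef_pos: [0.5563, 0.1321, 0.1709]
tool_rot: [0.708, 0.707, 0.002, 0.003]
ft_force: [7.2, -3.6, 4.9]
grip_width: 0.0273
```

Emit:
jog_arm:
  moves:
    - [[1.7, 0, 2.1], 0]
    - [[3.4, 0, 4.3], 0]
    - [[5.0, 0, 6.6], 0]

```text
clock: 22.9
eef_pos: [0.5565, 0.137, 0.1643]
tool_rot: [0.708, 0.707, 0.002, 0.003]
ft_force: [7.6, -5.0, 4.5]
grip_width: 0.0276
```

Emit:
jog_arm:
  moves:
    - [[1.5, 0, 2.3], 0]
    - [[3, 0, 4.6], 0]
    - [[4.5, 0, 7.0], 0]

```text
clock: 23.2
eef_pos: [0.5566, 0.1412, 0.1574]
tool_rot: [0.708, 0.707, 0.002, 0.004]
ft_force: [7.7, -4.7, 4.4]
grip_width: 0.0277
```

Emit:
jog_arm:
  moves:
    - [[1.3, 0, 2.4], 0]
    - [[2.6, 0, 4.9], 0]
    - [[3.8, 0, 7.4], 0]

```text
clock: 23.5
eef_pos: [0.5567, 0.1449, 0.1501]
tool_rot: [0.708, 0.707, 0.002, 0.004]
ft_force: [7.0, -5.3, 5.2]
grip_width: 0.0273
```

Emit:
jog_arm:
  moves:
    - [[1.1, 0, 2.5], 0]
    - [[2.2, 0, 5.0], 0]
    - [[3.2, 0, 7.6], 0]

```text
clock: 23.8
eef_pos: [0.5568, 0.1478, 0.1427]
tool_rot: [0.708, 0.706, 0.002, 0.004]
ft_force: [7.3, -6.0, 5.7]
grip_width: 0.0278
```

Emit:
jog_arm:
  moves:
    - [[0.9, 0, 2.6], 0]
    - [[1.7, 0, 5.2], 0]
    - [[2.5, 0, 7.9], 0]

```text
clock: 24.1
eef_pos: [0.5569, 0.1501, 0.135]
tool_rot: [0.708, 0.706, 0.002, 0.004]
ft_force: [6.9, -6.1, 7.1]
grip_width: 0.0274
```

Emit:
jog_arm:
  moves:
    - [[0.7, 0, 2.7], 0]
    - [[1.3, 0, 5.4], 0]
    - [[1.8, 0, 8.1], 0]

```text
clock: 24.4
eef_pos: [0.557, 0.1519, 0.1271]
tool_rot: [0.708, 0.706, 0.002, 0.004]
ft_force: [6.2, -7.4, 7.5]
grip_width: 0.027
```

Emit:
jog_arm:
  moves:
    - [[0.4, 0, 2.7], 0]
    - [[0.7, 0, 5.4], 0]
    - [[1.0, 0, 8.2], 0]

```text
clock: 24.7
eef_pos: [0.5571, 0.1528, 0.1191]
tool_rot: [0.708, 0.706, 0.002, 0.004]
ft_force: [5.9, -8.4, 8.8]
grip_width: 0.0273
```

Emit:
jog_arm:
  moves:
    - [[0.2, 0, 2.7], 0]
    - [[0.3, 0, 5.4], 0]

```text
clock: 24.9
eef_pos: [0.5571, 0.1532, 0.1139]
tool_rot: [0.708, 0.706, 0.002, 0.004]
ft_force: [5.0, -7.4, 9.8]
grip_width: 0.0278
```

Emit:
jog_arm:
  moves:
    - [[0.1, 0, 2.5], 0]

```text
clock: 25.0
eef_pos: [0.5571, 0.1532, 0.1114]
tool_rot: [0.708, 0.706, 0.002, 0.004]
ft_force: [5.5, -7.9, 10.7]
grip_width: 0.0278
```

Emit:
jog_arm:
  moves:
    - [[0, 0, 2.5], 0]

```text
clock: 25.1
eef_pos: [0.5573, 0.1532, 0.1097]
tool_rot: [0.708, 0.706, 0.002, 0.005]
ft_force: [0.7, -8.8, 23.7]
grip_width: 0.0275
```

Emit:
jog_arm:
  moves:
    - [[0, 0, -2.5], 0]
    - [[0, 0, -5], 0]
    - [[-0.2, 0, -7.7], 0]
    - [[-0.4, 0, -10.4], 0]

```text
clock: 25.5
eef_pos: [0.5568, 0.153, 0.1171]
tool_rot: [0.708, 0.706, 0.001, 0.004]
ft_force: [9.9, -4.0, -2.5]
grip_width: 0.0274
```

Emit:
jog_arm:
  moves:
    - [[-0.3, 0, -2.7], 0]
    - [[-0.6, 0, -5.5], 0]
    - [[-1.0, 0, -8.2], 0]

```text
clock: 25.8
eef_pos: [0.5567, 0.1522, 0.125]
tool_rot: [0.708, 0.707, 0.001, 0.003]
ft_force: [10.3, -4.3, -3.4]
grip_width: 0.0276
```

Emit:
jog_arm:
  moves:
    - [[-0.5, 0, -2.7], 0]
    - [[-1.1, 0, -5.4], 0]
    - [[-1.8, 0, -8.1], 0]

```text
clock: 26.1
eef_pos: [0.5567, 0.1507, 0.1329]
tool_rot: [0.708, 0.707, 0.002, 0.003]
ft_force: [10.2, -3.2, -5.1]
grip_width: 0.0278
```

Emit:
jog_arm:
  moves:
    - [[-0.8, 0, -2.7], 0]
    - [[-1.6, 0, -5.3], 0]
    - [[-2.5, 0, -7.9], 0]

```text
clock: 26.4
eef_pos: [0.5566, 0.1486, 0.1406]
tool_rot: [0.707, 0.707, 0.002, 0.003]
ft_force: [11.2, -2.2, -4.9]
grip_width: 0.0274
```

Emit:
jog_arm:
  moves:
    - [[-1, 0, -2.6], 0]
    - [[-2.1, 0, -5.1], 0]
    - [[-3.2, 0, -7.6], 0]

```text
clock: 26.7
eef_pos: [0.5565, 0.1458, 0.148]
tool_rot: [0.707, 0.707, 0.002, 0.002]
ft_force: [10.9, -0.5, -5.5]
grip_width: 0.0274
```

Emit:
jog_arm:
  moves:
    - [[-1.2, 0, -2.5], 0]
    - [[-2.5, 0, -5], 0]
    - [[-3.8, 0, -7.4], 0]

```text
clock: 27.0
eef_pos: [0.5564, 0.1424, 0.1553]
tool_rot: [0.707, 0.707, 0.002, 0.002]
ft_force: [10.7, 0.0, -7.0]
grip_width: 0.0273
```

Emit:
jog_arm:
  moves:
    - [[-1.4, 0, -2.4], 0]
    - [[-2.9, 0, -4.7], 0]
    - [[-4.5, 0, -7], 0]

```text
clock: 27.3
eef_pos: [0.5562, 0.1384, 0.1622]
tool_rot: [0.707, 0.707, 0.002, 0.002]
ft_force: [10.3, 1.6, -7.2]
grip_width: 0.0276
```

Emit:
jog_arm:
  moves:
    - [[-1.6, 0, -2.3], 0]
    - [[-3.3, 0, -4.5], 0]
    - [[-5, 0, -6.6], 0]

```text
clock: 27.6
eef_pos: [0.5561, 0.1338, 0.1688]
tool_rot: [0.707, 0.707, 0.002, 0.001]
ft_force: [10.3, 2.5, -6.3]
grip_width: 0.0273
```

Emit:
jog_arm:
  moves:
    - [[-1.8, 0, -2.1], 0]
    - [[-3.7, 0, -4.1], 0]
    - [[-5.6, 0, -6.1], 0]

```text
clock: 27.9
eef_pos: [0.556, 0.1286, 0.175]
tool_rot: [0.707, 0.707, 0.003, 0.001]
ft_force: [9.0, 3.3, -6.5]
grip_width: 0.0274
```

Emit:
jog_arm:
  moves:
    - [[2.5, 0, 3.2], 0]
    - [[5, 0, 6.6], 0]
    - [[7.3, 0, 10], 0]
    - [[9.5, 0, 13.6], 0]
    - [[11.4, 0, 17.3], 0]
    - [[13.3, 0, 21], 0]
    - [[14.9, 0, 24.8], 0]
    - [[16.5, 0, 28.6], 0]
    - [[17.8, 0, 32.5], 0]
    - [[19, 0, 36.5], 0]

```text
clock: 28.9
eef_pos: [0.5569, 0.1479, 0.1418]
tool_rot: [0.707, 0.707, 0.005, 0.002]
ft_force: [4.7, 2.6, 9.4]
grip_width: 0.0279
```

Emit:
jog_arm:
  moves:
    - [[1, 0, 4], 0]
    - [[1.8, 0, 8.1], 0]
    - [[2.4, 0, 12.2], 0]
    - [[2.8, 0, 16.3], 0]
    - [[3.1, 0, 20.4], 0]
    - [[3.2, 0, 24.6], 0]
    - [[3.2, 0, 26.6], 0]
    - [[3.2, 0, 26.6], 0]

```text
clock: 29.7
eef_pos: [0.5571, 0.1528, 0.1154]
tool_rot: [0.707, 0.708, 0.006, 0.001]
ft_force: [5.6, 5.4, 7.0]
grip_width: 0.0274
```

Emit:
jog_arm:
  moves:
    - [[0, 0, 0], 0]
    - [[0, 0, 0], 0]
    - [[0, 0, 0], 0]
    - [[0, 0, 0], 0]
    - [[0, 0, -30], 0]
    - [[0, 0, -75], 0]
    - [[0, 0, -120], 0]
    - [[0, 0, -150], 0]
    - [[0, 0, -150], 0]
  hand: 70

```text
clock: 30.6
eef_pos: [0.5556, 0.1499, 0.2673]
tool_rot: [0.707, 0.707, 0.004, 0.002]
ft_force: [0.8, 0.1, -0.2]
grip_width: 0.07
```

```bash
python3 - <<'E'
from h import *
np.set_printoptions(precision=4,suppress=True)
o=monitor.get_obs();w=imaging.camera("wrist");s=imaging.camera("scene");imaging.camera("top")
v=np.vstack([cv2.resize(w,(400,300)),cv2.resize(s[100:320,180:473],(400,300))]);save("w7.png",v)
print(o["clock"],o["eef_pos"],o["ft_force"])
for th in ["lid","bottle","jar","can","lever_grip"]:
    a=models.landmark_of("scene",th);b=models.landmark_of("top",th)
    if a and b: print(th,tri(a[0]["centre"],b[0]["centre"]))
for L in models.landmark_of("wrist","lever_grip")[:1]: print(watz(L["centre"],o,.11))
E
```

```text
30.6 [0.5556 0.1499 0.2673] [ 0.8099  0.1113 -0.1976]
lid (array([ 0.5885, -0.2725, -0.2329]), np.float64(0.2060479772788306))
bottle (array([ 0.7258, -0.1229,  0.0016]), np.float64(0.005163216317837383))
jar (array([0.7437, 0.0905, 0.0069]), np.float64(0.006607848325921403))
can (array([ 0.3639, -0.1436, -0.0161]), np.float64(0.008587805350154541))
lever_grip (array([0.5602, 0.164 , 0.0972]), np.float64(0.005825692378487358))
[0.5576 0.1503 0.11  ]
```

View pics/w7.png

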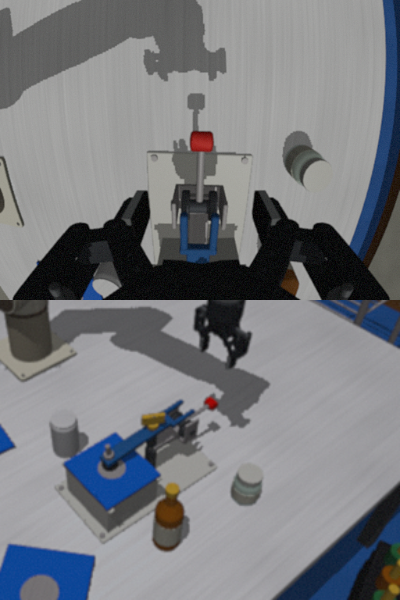

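Released, but the last stroke ended about 5 mm above the stop found earlier (z 0.1154 against 0.110) and felt no stop. I'll press the roller down from above with closed fingers until the stop is felt.

Emit:
jog_arm:
  moves:
    - [[3, 1, 0], 0]
    - [[3, 1, 20], 0]
    - [[3, 1, 40], 0]
    - [[3, 1, 60], 0]
    - [[3, 1, 80], 0]
    - [[3, 1, 100], 0]
    - [[3, 1, 115], 0]
    - [[3, 1, 115], 0]
    - [[3, 1, 115], 0]
  hand: 0

```text
clock: 32.2
eef_pos: [0.5545, 0.1526, 0.1472]
tool_rot: [0.707, 0.707, -0.0, -0.0]
ft_force: [0.6, 0.3, -1.0]
grip_width: -0.0
```

Emit:
jog_arm:
  moves:
    - [[0, 0, 3], 0]
    - [[0, 0, 6], 0]

```text
clock: 32.4
eef_pos: [0.5553, 0.1529, 0.1425]
tool_rot: [0.707, 0.707, 0.001, 0.001]
ft_force: [-2.2, -0.0, 10.5]
grip_width: 0.0001
```

Emit:
jog_arm:
  moves:
    - [[0, 0, 1.5], 0]
    - [[0, 0, 3], 0]

```text
clock: 32.6
eef_pos: [0.5554, 0.1532, 0.1407]
tool_rot: [0.707, 0.707, 0.002, 0.001]
ft_force: [-2.3, -0.1, 10.2]
grip_width: 0.0001
```

Contact at about 10 N, the lever moving. Continuing in small steps to the stop.

Emit:
jog_arm:
  moves:
    - [[0, 0, 1.5], 0]
    - [[0, 0, 2], 0]

```text
clock: 32.8
eef_pos: [0.5554, 0.1533, 0.139]
tool_rot: [0.707, 0.707, 0.002, 0.001]
ft_force: [-4.1, -0.1, 13.0]
grip_width: -0.0005
```

Emit:
jog_arm:
  moves:
    - [[0, 0, 1], 0]
    - [[0, 0, 1.5], 0]

```text
clock: 33.0
eef_pos: [0.5556, 0.1536, 0.1386]
tool_rot: [0.707, 0.707, 0.003, 0.001]
ft_force: [-4.9, 0.4, 17.2]
grip_width: -0.0002
```

Emit:
jog_arm:
  moves:
    - [[0, 0, 1], 0]
    - [[0, 0, 1.5], 0]
    - [[0, 0, 1.5], 0]

```text
clock: 33.3
eef_pos: [0.5557, 0.1538, 0.1382]
tool_rot: [0.707, 0.707, 0.003, 0.001]
ft_force: [-6.3, 1.0, 20.1]
grip_width: -0.0002
```

Emit:
jog_arm:
  moves:
    - [[0, 0, -3], 0]
    - [[0, 0, -40], 0]
    - [[0, 0, -90], 0]
    - [[0, 0, -140], 0]
    - [[0, 0, -140], 0]
    - [[0, 0, -140], 0]
    - [[0, 0, -140], 0]
    - [[0, 0, -140], 0]

```text
clock: 34.1
eef_pos: [0.5534, 0.1522, 0.271]
tool_rot: [0.707, 0.707, -0.002, -0.001]
ft_force: [-0.3, -0.3, -0.3]
grip_width: -0.0001
```

```bash
python3 - <<'E'
from h import *
np.set_printoptions(precision=4,suppress=True)
o=monitor.get_obs();w=imaging.camera("wrist");s=imaging.camera("scene")
v=np.vstack([cv2.resize(w,(400,300)),cv2.resize(s[140:250,210:356],(400,300))]);save("w8.png",v)
print(o["clock"],o["eef_pos"],o["ft_force"])
E
```

```text
34.1 [0.5534 0.1522 0.271 ] [-0.3267 -0.2998 -0.289 ]
```

View pics/w8.png

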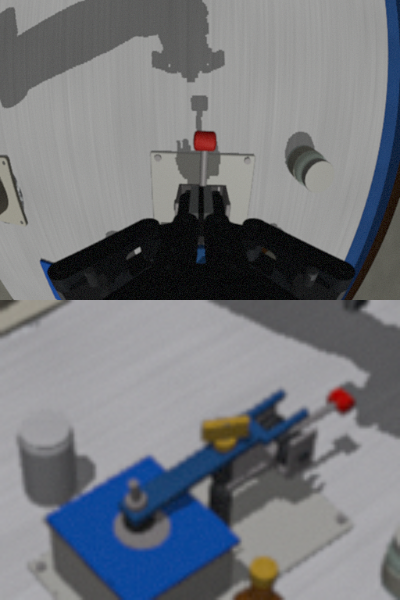

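The lever is level. The force rose to 20 N with almost no travel (TCP 0.1386 → 0.1382), which puts the roller centre at about 0.109 m, the pivot's height. Nothing is touching the robot.

```bash
python3 -c "
from workcell import bot; print(bot.job_done())"
```

```text
the job is handed in; nothing more can be done
None
```

I clamped the lid, let go and handed the job in at about 34 s; no verdict was reported. I turned the nut 1.20 rad, felt the bite late in the lever's swing (about 0.71 rad), and brought the lever back up. I then turned it 0.83 rad more and flipped the lever down to its stop.

**Bite and clamping force:** after the second turn, the down-stroke put the bite at about 0.55 rad and the up-stroke at about 0.44 rad. The mean of about 0.49 rad means a gap of about 5.6 mm, so roughly 43 N on the lid. The two strokes on their own would give about 39 N and 47 N, both inside the 36–51 N range. The force on the lid was inferred from the lever and never measured directly.

**Lever:** the final pinched stroke stopped about 5 mm short, so the lever was released there. I pressed the roller down from above until the force rose to 20 N with almost no travel. The last picture shows the lever level and staying down by itself, with the wrist force near 0 and the gripper clear.

**Lid and bystanders:** the lid looks flat and in place on the tub, judged by eye only. My numeric check of its position failed, because the two cameras matched different lids. That check was made before the final press and put the bottle and jar within 10 mm of their start and the can within about 20 mm. Its measuring error is about 10 mm. The arm made no known contact with any of them, and I did not measure again after the press.

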